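Set the mitre saw's length stop to a sample plank

ROBOT

A 7-joint arm with a two-finger parallel gripper is mounted at the origin on the work surface. World frame = base frame: x ahead of the robot, y to its left, z up, the work surface at z = 0. Lengths are in mm, angles in rad, forces in N, time in s.
With the tool pointing down it reaches from about 350 to 775 mm from the base axis. Payload 3.1 kg.
Tool frame: the origin (TCP) lies between the finger pads; the fingertips stand 8 mm ahead of it and the grasp point (between the pads) lies 11 mm behind it; x points along the fingers, y is the direction in which the jaws open and shut, and the axes are right-handed (so a half turn about x gives the same grasp; the last joint's range is limited). The gripper opens to 85 mm and grips with 20 to 120 N. Pads are 22 mm wide; open, the fingers measure 114 mm over their backs; the gripper's body (76 mm by 85 mm) begins 54 mm behind the grasp point. The pads swing forward as they close: fully open they stand 13 mm farther back than shut.
Start: joints at [1.068, 0.311, 0.014, 1.512, -0.004, 1.319, -0.027], TCP at [244.599, -492.634, 239.304] pointing down, gripper open.
Joint ranges: [-2.7, 2.7], [-0.3, 1.91], [-1.27, 1.3], [0.12, 2.57], [-1.44, 4.58], [0.2, 2.03], [-3.05, 3.05]. Speed limits (rad/s): [2.79, 2.79, 3.14, 3.14, 3.14, 3.14, 3.14].

INTERFACE

Orientations are given as a 3x3 rotation matrix whose columns are the frame's x, y, z axes.
In Python, from rig import * gives the robot as it stands.
- The arm moves only by the tool play_rows, never from a script. Its argument "commands" is a list of rows, each a list of 7 numbers: the shift along the world's x, y, z in m, then the turn, a rotation vector about the world's x, y, z in rad, then the finger opening in m, from 0 to 0.0854. In form: [[dx, dy, dz, rx, ry, rz, claw], ...]. A call has 1 to 10 rows; each row is the pose to reach, as a shift and turn from the pose measured when the call began; what a row does not reach only later rows make up. A row lasts 1/12 s, in which the tool goes at most 41.7 mm and 7.16 degrees, less where a joint would pass 70% of its speed; a pose out of reach is approached as far as the arm can. A call with a gripper value outside its range is refused whole. The fingers move at their own pace and stop on an object; "newtons" is the grip in N (left out, the last holds). Time passes only in rows, so rows that repeat a pose let the fingers close. It gives the time, the measured TCP pose, the force and the opening at its end, in the units of the state.
- sense(): the state, without advancing time (a new reading comes with each control period).
- get_image(name): name is "scene" or "top" or "wrist"; returns a dict with "frame" (400x640x3 uint8, red, green, blue), "z_map" (400x640 float32, mm along the optical axis (not along the pixel's ray), 0 where there is no reading), "fx", "fy", "cx", "cy" (pixels), "xyz" and "attitude" of the camera in the world; the wrist camera has in their place "tool_from_camera" (4x4, takes a point from camera to tool coordinates, whose origin is the TCP and whose axes are the tool frame's). Camera axes: x right, y up, looking along -z (the intrinsics and any distortion apply to the point x, -y, -z); pixel columns grow to the right and rows downward; lengths in mm; the calibration is good to about 2 mm. The wrist camera is an equidistant fisheye: a pixel r from the principal point sees the ray r / f radians off the axis. A picture is of the moment at which its call begins: read the wrist's pose just before it.
- close_job(): hands the job in, once; it reports no verdict.
Trained networks look in a picture, given as the dict that the camera call returned (one of the last four; its "shot" number tells which), for a name from the list of things; names that differ only in an ending like _2 or _b are one class to them, and where a whole thing is asked for, a point or a joint stands for the part that bears it (a point fixed in the world has none). Each returns a list of dicts, best first, with "confidence" (0 to 1); they miss things now and then, are a little off and sometimes report something else, mostly with a low value. They report only what shows in the picture. A call takes as long as a camera call.
- recognise(picture, thing): "xyz" ([x, y, z] in mm, in world coordinates, good to about 4 mm: the middle of the surface that is visible of it).
- masks_of(picture, thing): "pixels" (400x640 bool, what is visible of it).
- pinpoint(picture, thing): "xyz" ([x, y, z] in mm, in world coordinates, good to about 4 mm: a listed point, or the origin of a listed thing).
The state is a dict: "t": time; "joints": joint angles; "joint_velocities": joint speeds; "tau": joint torques, N m; "eef_pos": TCP position; "tcp_rot": TCP orientation; "ft_force": force on the tool from outside, world axes, zero at the start; "wrist_torque": the same for the moment, N m; "width": finger opening in mm.
Only numpy, scipy, OpenCV 4.12 (cv2) and the standard library are available. Lean on these libraries where they do the work, as an engineer would, in place of code of your own. Each camera call takes 0.05 s, during which the arm holds its last target. There are 200 camera calls.

TASK

Set the saw's length stop to the sample plank: push the raised flip stop over towards you so that it hangs down in front of the fence, push its red carriage along the fence towards the saw until the stop rests against the end of the plank, then push the carriage's clamp lever down flat. Come up to the plank gently so that it does not shift, and leave the tools and offcuts lying where they are.

Things in the scene. Friction and masses are not known exactly. Their poses are not given: they have to be found in the camera images.
- station: Fixed plywood side bed of the saw with an aluminium fence. y runs along the fence towards the saw (world +y turned by up to 0.07 rad), x from the worker across the fence, z up. Origin on the bench below the fence's front face. Bed top z = 90 mm, x -230 to +110 mm; fence x 0 to 30 mm, top z = 155 mm; both y -560 to +430 mm.
- stop_slide (a joint): Station-frame y (m) of the red carriage's centre; grows towards the saw, range -0.40 to 0.40, starts at -0.30 to -0.15. It slides on the fence top with about 3 N of friction, stays where left, cannot lift off. Block: station x -14 to +42 mm, 50 mm to either side of its centre in y, z 155 to 195 mm. Nothing stands on the fence beside it.
- carriage_end (a point): Centre of the carriage's flat end face that looks away from the saw (the face to push on): 56 mm wide in x, 40 mm high, this point 20 mm above the fence top and 14 mm behind the fence's front face. Axes as the station's.
- flip_stop (a joint): Angle (rad) of the flip stop, a bar 12 x 24 x 90 mm with a yellow tip: 0 = hanging in front of the fence, 3.14 = straight up, starts leaning back at 3.42 to 3.5, its back stop. Hinge along the fence at station x = -22, z = 180 mm, 42 mm to the saw side of the carriage's centre; the bar reaches 80 mm past it. Loose: pushed past upright towards the worker it swings down by itself in about a second.
- flip_tip (a point): Middle of the free end of the flip stop, 80 mm from its hinge; at the start the top of the raised bar, about 256 mm above the bench. The bar runs from here to the hinge, its faces 6 mm to either side; the space behind it above the carriage's top (z 195 mm) is free.
- stop_face (a point): Point on the flip stop's side face that looks to the saw, 66 mm from the hinge; with the stop hanging it is 114 mm above the bench, 54 mm to the saw side of the carriage's centre, and is what meets the plank. Its y axis is parallel to the station's.
- cam_lever (a joint): Angle (rad) of the clamp lever: 0 = flat, pointing away from the worker; starts raised 0.7 to 1.0. Black bar 18 x 10 mm, orange end, reaching 60 mm from its hinge. Hinge along the fence at station x = 0, z = 205 mm, 22 mm from the carriage's centre, away from the saw. 0.07 N m of friction, stays where left, may bind if pressed straight down on its raised end: push it over backwards, then down. Flat, its top is at z = 210 mm.
- lever_tip (a point): Upper edge of the free end of the clamp lever, 60 mm from its hinge; at the start 245 to 260 mm above the bench.
- plank: Sample plank of pale oak, 140 x 700 x 40 mm, 2.8 kg give or take, lying loose on the bed along the fence, its left end at the saw blade. Origin in the middle of its underside, long axis y. It begins to slide at a push of roughly 12 N or more.
- plank_end (a point): Point on the plank's end face that looks away from the saw, where the flip stop is to meet it: mid height (20 mm above the bed), 22 mm from the plank's edge at the fence. The plank lies on this point's +y side.
- tape: Yellow tape measure, 68 x 40 x 64 mm, on the front of the bed. Origin under its middle. Leave alone.
- pencil: Red carpenter's pencil, 150 mm long, 8 mm thick, on the front of the bed. Leave alone.
- square: Try square, handle 20 x 120 x 18 mm, steel blade 170 mm, on the bed near its end away from the saw. Leave alone.
- offcut_a: Oak offcut 60 x 110 x 40 mm on the bed behind the fence. Leave alone.
- offcut_b: Oak offcut 55 x 160 x 40 mm on the bed behind the fence, nearer the saw. Leave alone.
- jar: Small glass jar with a steel lid, 60 mm across, 65 mm high, on the bed behind the fence. Leave alone.

How it is judged (in metres and radians):
On the way, in this order (a step that is already met when the one before it is completed fails the run):
1. the flip stop hangs down in front of the fence (value of joint flip_stop below 0.15 rad), for 0.2 s.
2. with the stop hanging, the carriage has been pushed until the stop is against the plank's end (value of joint flip_stop below 0.15 rad and y of stop_face in the frame of plank_end between -0.002 and 0.003 m), for 0.3 s.
3. the clamp lever is pushed down flat (all of step 2 and value of joint cam_lever below 0.12 rad), for 0.2 s.
At the end, for the whole second after the job is handed in: The flip stop hangs down (within 0.15 rad), its face is within 2 mm of the plank's end, the clamp lever is flat (within 0.12 rad), the plank has moved less than 5 mm from where it lay and everything is at rest (all of step 3 and distance of plank from where it was at the start of the episode below 0.005 m and linear speed of plank below 0.01 m/s and velocity of joint stop_slide below 0.01 m/s); the robot touches nothing.
It fails at once if the plank is shifted by more than 5 mm or lifted (distance of plank from where it was at the start of the episode above 0.005 m).
It fails at once if a tool, the jar or an offcut is disturbed (moved by more than 20 mm) (distance of any of tape, pencil, square, offcut_a, offcut_b, jar from where it was at the start of the episode above 0.02 m).
It also fails if it takes over 67 s, if anything falls off the work surface, if the arm or the gripper's body presses on something with over 40 N, if the wrist force passes 120 N, or if a joint passes its speed limit or range.

## Working session

There is one attempt and no reset: what is moved stays moved. The work goes in short steps, Python scripts to look and compute and a tool call to move; the robot and the scene stay as the last step left them, time stands still between calls to the robot, and variables do not carry over. Pictures are saved under pics/ and viewed, about 8 in all and at most 12, crops included, and the job is handed in when it is done.

Besides the shell and the picture viewer there is one more tool, called after "Emit:" by a JSON object that holds its "op" and its "data". play_rows: Moves the arm, as the interface text tells. Its arguments: {"type":"object","properties":{"commands":{"type":"array"},"newtons":{"type":"number"}},"required":["commands"]}

```bash
mkdir -p pics; cat > h.py <<'E'
from rig import *
import numpy as np, cv2
def save(p,n): cv2.imwrite('pics/'+n+'.png',p['frame'][:,:,::-1])
E
python3 - <<'E'
from h import *
s=sense();print(s['t'],s['eef_pos'],s['tcp_rot'])
ims=[]
for c in ['scene','top']:
    p=get_image(c); ims.append(p['frame'])
    print(c,np.round(p['xyz']))
    for n in ['carriage_end','flip_tip','stop_face','lever_tip','plank_end','plank','station','jar','offcut_a','tape']:
        print(n,[(np.round(d['xyz'],1).tolist(),round(d['confidence'],2)) for d in pinpoint(p,n)[:2]])
cv2.imwrite('pics/a.png',cv2.resize(np.vstack(ims),(480,600))[:,:,::-1])
cv2.imwrite('pics/scene.png',ims[0][:,:,::-1]);cv2.imwrite('pics/top.png',ims[1][:,:,::-1])
E
```

```text
0.0 [ 244.2603817  -491.98642187  238.21430533] [[-1.11070825e-03  4.44717086e-01 -8.95670408e-01]
 [ 2.07737421e-03 -8.95668002e-01 -4.44718468e-01]
 [-9.99997225e-01 -2.35459507e-03  7.09820315e-05]]
scene [1182.  261.  961.]
carriage_end [([518.9, -224.8, 174.7], 0.72)]
flip_tip [([516.4, -133.0, 255.8], 0.52), ([523.7, -15.6, 2.7], 0.4)]
stop_face [([509.9, -123.0, 243.8], 0.45)]
lever_tip [([552.7, -196.0, 246.4], 0.65)]
plank_end []
plank [([477.3, 510.9, 90.4], 0.72)]
station [([520.9, -17.8, 1.5], 0.85), ([553.9, -201.5, 246.1], 0.42)]
jar [([611.4, 263.7, 85.9], 0.89)]
offcut_a [([572.8, -321.4, 90.0], 0.91), ([585.5, -69.1, 88.6], 0.82)]
tape [([375.2, -48.5, 89.1], 0.69)]
top [ 265.   64. 1291.]
carriage_end [([521.2, -228.7, 174.0], 0.59), ([588.5, -71.4, 90.1], 0.38)]
flip_tip [([519.3, -132.4, 254.2], 0.57)]
stop_face [([554.0, -201.7, 245.8], 0.74), ([513.3, -121.2, 243.8], 0.57)]
lever_tip [([553.1, -199.1, 248.7], 0.57)]
plank_end [([511.0, 157.7, 108.5], 0.79)]
plank [([478.6, 514.6, 94.4], 0.72)]
station [([518.0, -14.4, 2.4], 0.89), ([371.6, -48.7, 87.9], 0.19)]
jar [([609.4, 266.6, 89.0], 0.6), ([512.1, 159.1, 110.5], 0.2)]
offcut_a [([591.0, -72.7, 89.8], 0.98), ([574.8, -318.0, 91.6], 0.79)]
tape [([375.4, -44.9, 90.9], 0.87)]
```

View pics/scene.png

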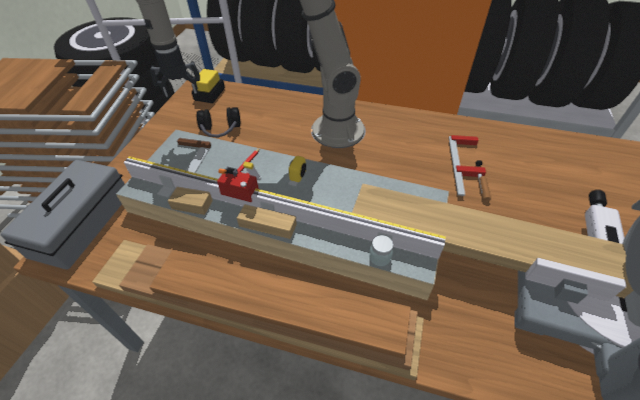

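View pics/top.png

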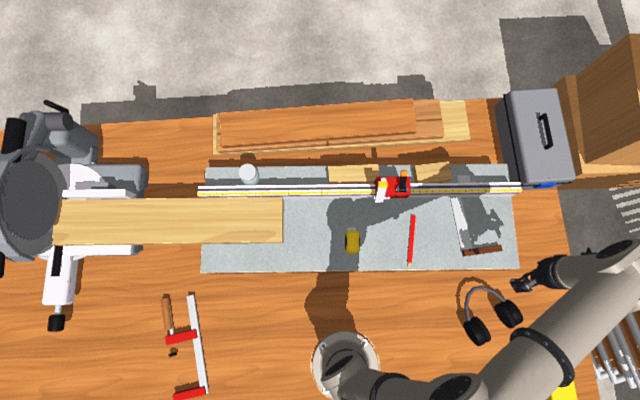

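```bash
python3 - <<'E'
from h import *
# fence direction from top-camera depth: points at z 150-160
for c in ['top','scene']:
    p=get_image(c); z=p['z_map']; v,u=np.nonzero(z>0); d=z[v,u]
    P=np.c_[(u-p['cx'])/p['fx']*d,-(v-p['cy'])/p['fy']*d,-d]@np.array(p['attitude']).T+p['xyz']
    m=(abs(P[:,2]-155)<4)&(abs(P[:,0]-530)<60)
    Q=P[m]; 
    b=[(y,Q[abs(Q[:,1]-y)<10,0]) for y in range(-500,421,40)]
    f=[(y,np.percentile(x,5),np.percentile(x,95)) for y,x in b if len(x)>20]
    f=np.array(f); print(c,np.round(f[:,1:].T)); print(np.polyfit(f[:,0],f[:,1:],1))
    m=(abs(P[:,2]-130)<4)&(P[:,0]<505)&(P[:,0]>380)&(P[:,1]>60); print('plank end y', np.percentile(P[m,1],[0.2,1,2]))
    for x in range(400,500,20): 
        q=P[m&(abs(P[:,0]-x)<10)]; print(x,np.percentile(q[:,1],1))
    print(P[m][:,0].max(), P[m][:,0].min())
E
```

```text
top [[493. 496. 499. 501. 503. 505. 507. 518. 519. 521. 524. 527. 528. 530.
  534. 535. 538. 540. 543. 544.]
 [521. 524. 527. 527. 529. 533. 535. 544. 546. 548. 552. 555. 554. 557.
  560. 563. 588. 568. 568. 571.]]
[[5.78687227e-02 6.16406885e-02]
 [5.22676040e+02 5.51203422e+02]]
plank end y [166.45459074 171.22179098 177.15343916]
400 169.71307509608528
420 171.63706990515084
440 173.26132740402565
460 172.32982315980757
480 171.25836954968318
504.99841617580273 390.60535334997144
scene [[496. 498. 500. 503. 505. 508. 510. 518. 520. 522. 524. 526. 530. 532.
  534. 536. 538. 541. 544. 546.]
 [523. 526. 527. 530. 531. 534. 537. 546. 547. 550. 552. 555. 557. 559.
  562. 564. 588. 568. 571. 573.]]
[[5.59216633e-02 6.07767624e-02]
 [5.23894697e+02 5.52632542e+02]]
plank end y [162.30042719 167.99033308 175.24235138]
400 166.3172413385819
420 169.2329690933734
440 169.11796747782017
460 169.0927603956462
480 167.7760072813504
504.9967408065128 389.77807369356674
```

The flip stop stands at about (518,-133,255), the lever at (553,-198,248) and the plank end at y of about 160. In the top picture the carriage is near pixel (392,187) and the plank end near (283,220). Fence yaw is about -0.058. The next move shuts the gripper and goes high behind the stop.

Emit:
{"op": "play_rows", "data": {"commands": [[0.02, 0.02, 0.04, 0, 0, -0.1, 0], [0.04, 0.04, 0.08, 0, 0, -0.2, 0], [0.07, 0.08, 0.09, 0, 0, -0.3, 0], [0.1, 0.11, 0.09, 0, 0, -0.4, 0], [0.13, 0.14, 0.09, 0, 0, -0.52, 0], [0.158, 0.17, 0.09, 0, 0, -0.52, 0], [0.185, 0.2, 0.09, 0, 0, -0.52, 0], [0.212, 0.23, 0.09, 0, 0, -0.52, 0], [0.24, 0.26, 0.09, 0, 0, -0.52, 0], [0.265, 0.29, 0.09, 0, 0, -0.52, 0]], "newtons": 30}}

```text
t: 2.03
eef_pos: [498.5, -215.3, 329.6]
tcp_rot: [[0.001, -0.059, -0.998], [-0.001, -0.998, 0.059], [-1.0, 0.0, -0.001]]
ft_force: [0.7, 0.1, 0.6]
width: 0.0
```

Emit:
{"op": "play_rows", "data": {"commands": [[0.03, 0.03, 0, 0, 0, 0, 0], [0.055, 0.06, 0, 0, 0, 0, 0], [0.055, 0.07, 0, 0, 0, 0, 0], [0.055, 0.07, 0, 0, 0, 0, 0]]}}

```text
t: 2.37
eef_pos: [555.1, -139.3, 329.0]
tcp_rot: [[0.0, -0.05, -0.999], [0.003, -0.999, 0.05], [-1.0, -0.003, -0.0]]
ft_force: [-0.7, 0.1, 0.3]
width: 0.1
```

Emit:
{"op": "play_rows", "data": {"commands": [[0.01, 0.005, -0.03, 0, 0, 0, 0], [0.01, 0.005, -0.06, 0, 0, 0, 0], [0.01, 0.005, -0.097, 0, 0, 0, 0], [0.01, 0.005, -0.097, 0, 0, 0, 0]]}}

```text
t: 2.7
eef_pos: [557.8, -135.2, 223.1]
tcp_rot: [[-0.019, -0.052, -0.998], [0.006, -0.999, 0.052], [-1.0, -0.005, 0.019]]
ft_force: [-2.4, -0.4, -2.4]
width: 0.0
```

Emit:
{"op": "play_rows", "data": {"commands": [[-0.01, 0, 0, 0, 0, 0, 0], [-0.02, 0, 0, 0, 0, 0, 0], [-0.03, 0, 0, 0, 0, 0, 0], [-0.04, 0, 0, 0, 0, 0, 0], [-0.05, 0, 0, 0, 0, 0, 0], [-0.06, 0, 0, 0, 0, 0, 0], [-0.07, 0, 0, 0, 0, 0, 0], [-0.08, 0, 0, 0, 0, 0, 0], [-0.085, 0, 0, 0, 0, 0, 0], [-0.085, 0, 0, 0, 0, 0, 0]]}}

```text
t: 3.53
eef_pos: [472.0, -136.4, 224.2]
tcp_rot: [[-0.018, -0.054, -0.998], [0.005, -0.999, 0.054], [-1.0, -0.004, 0.018]]
ft_force: [-0.6, -0.5, -0.1]
width: 0.1
```

```bash
python3 - <<'E'
from h import *
p=get_image('scene'); save(p,'b')
cv2.imwrite('pics/b.png',cv2.resize(p['frame'][100:250,150:390,::-1],None,fx=3,fy=3))
for n in ['carriage_end','flip_tip','stop_face','lever_tip']:
    print(n,[(np.round(d['xyz'],1).tolist(),round(d['confidence'],2)) for d in pinpoint(p,n)[:2]])
E
```

```text
carriage_end [([519.4, -227.6, 174.4], 0.56)]
flip_tip [([421.2, -128.5, 218.1], 0.68), ([373.9, -51.5, 88.7], 0.42)]
stop_face [([611.1, 264.2, 87.5], 0.66), ([431.6, -117.1, 214.1], 0.52)]
lever_tip [([554.2, -201.5, 251.8], 0.48)]
```

View pics/b.png

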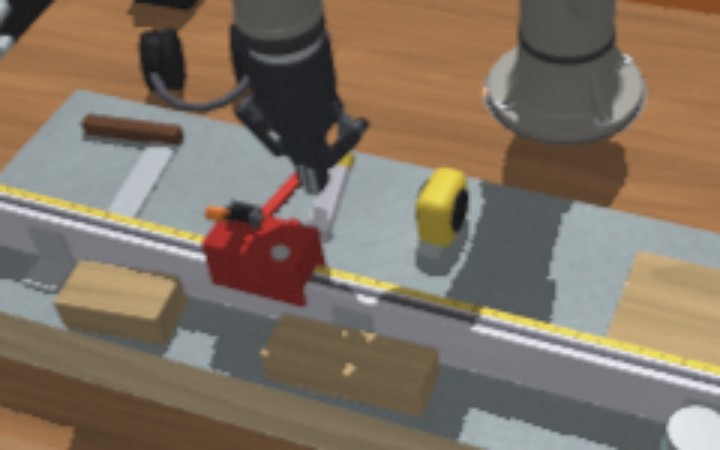

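The stop is on its way down towards the worker, with its yellow tip at crop pixel (347,160). The carriage is undisturbed. Next I go over behind the carriage's end face with the tool tilted.

Emit:
{"op": "play_rows", "data": {"commands": [[0, 0, 0.04, 0, 0, 0, 0], [0, -0.01, 0.08, 0, 0, 0, 0], [0.01, -0.04, 0.09, 0.1, 0, 0, 0], [0.02, -0.075, 0.09, 0.2, -0.01, 0, 0], [0.035, -0.11, 0.09, 0.3, -0.015, 0, 0], [0.046, -0.14, 0.09, 0.4, -0.02, 0, 0], [0.046, -0.15, 0.06, 0.5, -0.025, 0, 0], [0.046, -0.15, 0.02, 0.55, -0.03, 0, 0], [0.046, -0.15, -0.01, 0.55, -0.03, 0, 0], [0.046, -0.15, -0.01, 0.55, -0.03, 0, 0]]}}

```text
t: 4.62
eef_pos: [515.1, -285.4, 203.6]
tcp_rot: [[-0.001, -0.054, -0.999], [0.535, -0.844, 0.045], [-0.845, -0.534, 0.03]]
ft_force: [-1.8, 0.5, -0.5]
width: -0.1
```

```bash
python3 - <<'E'
from h import *
p=get_image('scene')
cv2.imwrite('pics/c.png',cv2.resize(p['frame'][100:250,150:390,::-1],None,fx=3,fy=3))
for n in ['carriage_end','flip_tip','stop_face','lever_tip']:
    print(n,[(np.round(d['xyz'],1).tolist(),round(d['confidence'],2)) for d in pinpoint(p,n)[:2]])
E
```

```text
carriage_end [([515.4, -224.8, 174.1], 0.81)]
flip_tip [([478.5, -128.4, 99.3], 0.41)]
stop_face [([482.6, -119.4, 114.1], 0.51)]
lever_tip [([552.8, -201.1, 246.8], 0.59)]
```

View pics/c.png

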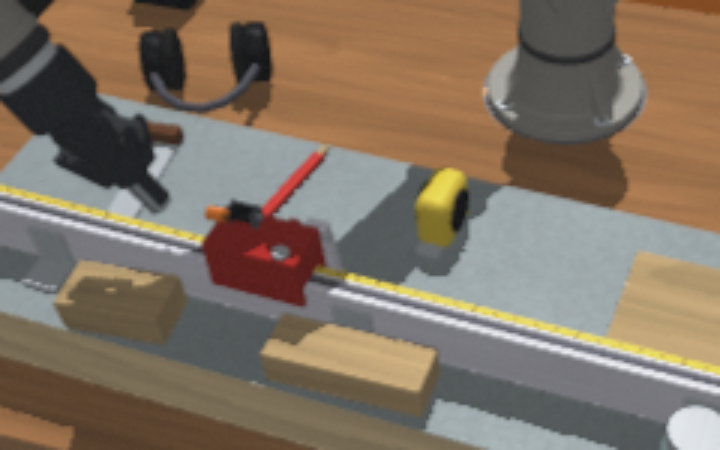

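The stop hangs (tip z about 99, face z about 114). About 280 mm to go along the fence.

Emit:
{"op": "play_rows", "data": {"commands": [[0.0, 0.0, -0.022, 0, 0, 0, 0], [0.001, 0.02, -0.022, 0, 0, 0, 0], [0.002, 0.03, -0.022, 0, 0, 0, 0], [0.0023, 0.038, -0.022, 0, 0, 0, 0], [0.0027, 0.046, -0.022, 0, 0, 0, 0], [0.003, 0.054, -0.022, 0, 0, 0, 0], [0.0036, 0.062, -0.022, 0, 0, 0, 0], [0.004, 0.07, -0.022, 0, 0, 0, 0]]}}

```text
t: 5.53
eef_pos: [525.9, -216.0, 195.7]
tcp_rot: [[0.017, -0.039, -0.999], [0.522, -0.852, 0.042], [-0.853, -0.522, 0.006]]
ft_force: [1.9, -3.6, 1.1]
width: -0.0
```

Emit:
{"op": "play_rows", "data": {"commands": [[0.0008, 0.014, 0, 0, 0, 0, 0], [0.0016, 0.028, 0, 0, 0, 0, 0], [0.0024, 0.042, 0, 0, 0, 0, 0], [0.0032, 0.056, 0, 0, 0, 0, 0], [0.004, 0.07, 0, 0, 0, 0, 0], [0.0049, 0.084, 0, 0, 0, 0, 0], [0.0057, 0.098, 0, 0, 0, 0, 0], [0.0065, 0.112, 0, 0, 0, 0, 0], [0.0073, 0.126, 0, 0, 0, 0, 0], [0.0081, 0.14, 0, 0, 0, 0, 0]]}}

```text
t: 6.37
eef_pos: [534.0, -74.7, 195.6]
tcp_rot: [[0.017, -0.039, -0.999], [0.521, -0.852, 0.042], [-0.853, -0.522, 0.006]]
ft_force: [1.7, -3.6, -0.2]
width: 0.1
```

Emit:
{"op": "play_rows", "data": {"commands": [[0.0008, 0.014, 0, 0, 0, 0, 0], [0.0016, 0.028, 0, 0, 0, 0, 0], [0.0024, 0.042, 0, 0, 0, 0, 0], [0.0032, 0.056, 0, 0, 0, 0, 0], [0.004, 0.07, 0, 0, 0, 0, 0], [0.0049, 0.084, 0, 0, 0, 0, 0], [0.0049, 0.084, 0, 0, 0, 0, 0]]}}

```text
t: 6.95
eef_pos: [537.9, 15.2, 196.4]
tcp_rot: [[0.012, -0.033, -0.999], [0.526, -0.85, 0.035], [-0.851, -0.526, 0.007]]
ft_force: [0.6, 0.7, -0.4]
width: -0.1
```

```bash
python3 - <<'E'
from h import *
s=sense();print(s['t'],s['eef_pos'],s['ft_force'])
for c in ['top','scene']:
    p=get_image(c)
    if c=='top':cv2.imwrite('pics/d.png',cv2.resize(p['frame'][150:260,220:400,::-1],None,fx=4,fy=4,interpolation=cv2.INTER_CUBIC))
    for n in ['carriage_end','flip_tip','stop_face','lever_tip','plank_end']:
        print(n,[(np.round(d['xyz'],1).tolist(),round(d['confidence'],2)) for d in pinpoint(p,n)[:2]])
E
```

```text
6.95 [537.91325231  15.20103371 196.41175701] [ 0.59201249  0.70643291 -0.43162137]
carriage_end [([539.3, 23.0, 175.2], 0.77), ([500.6, 120.1, 98.1], 0.21)]
flip_tip [([504.3, 116.3, 99.7], 0.62)]
stop_face [([589.0, -70.0, 88.2], 0.73), ([500.8, 130.1, 112.1], 0.68)]
lever_tip [([566.8, 50.1, 247.0], 0.65)]
plank_end [([507.7, 161.2, 111.8], 0.84)]
carriage_end [([532.0, 21.7, 173.4], 0.57)]
flip_tip []
stop_face [([317.2, -447.5, 92.9], 0.67), ([500.7, 129.4, 116.9], 0.44)]
lever_tip [([569.2, 51.0, 248.5], 0.53)]
plank_end [([506.4, 161.9, 110.3], 0.63)]
```

View pics/d.png

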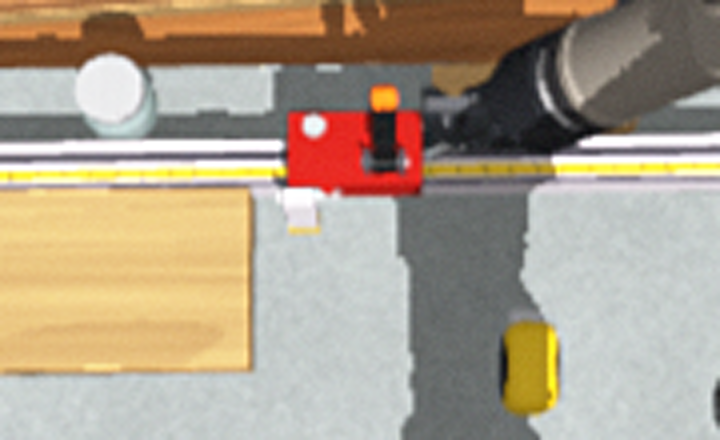

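```bash
python3 - <<'E'
from h import *
s=sense();print(np.round(s['joints'],3),s['tcp_rot'])
E
```

```text
[ 0.482  0.42  -0.259  1.616 -0.453  1.271 -1.207] [[ 0.01677661 -0.03947918 -0.99907955]
 [ 0.52159285 -0.85213876  0.04243136]
 [-0.85302957 -0.52182461  0.00629606]]
```

Emit:
{"op": "play_rows", "data": {"commands": [[-0.01, -0.01, 0, 0, 0, 0, 0], [-0.01, -0.01, -0.01, 0, 0, 0, 0], [-0.01, -0.01, -0.014, 0, 0, 0, 0], [-0.01, -0.01, -0.014, 0, 0, 0, 0]]}}

```text
t: 7.88
eef_pos: [527.7, -1.3, 179.9]
tcp_rot: [[0.015, -0.042, -0.999], [0.522, -0.852, 0.044], [-0.853, -0.522, 0.009]]
ft_force: [0.2, -0.6, 0.1]
width: -0.3
```

```bash
python3 - <<'E'
from h import *
s=sense();print(np.round(s['joints'],3),s['tcp_rot'])
E
```

```text
[ 0.503  0.423 -0.254  1.653 -0.454  1.25  -1.17 ] [[ 0.01466278 -0.04205114 -0.99900786]
 [ 0.52208859 -0.85178037  0.04351678]
 [-0.85276521 -0.52220868  0.00946496]]
```

Emit:
{"op": "play_rows", "data": {"commands": [[0.0002, 0.004, 0, 0, 0, 0, 0], [0.0004, 0.008, 0, 0, 0, 0, 0], [0.0006, 0.012, 0, 0, 0, 0, 0], [0.0009, 0.016, 0, 0, 0, 0, 0], [0.0011, 0.02, 0, 0, 0, 0, 0], [0.0013, 0.023, 0, 0, 0, 0, 0], [0.0015, 0.026, 0, 0, 0, 0, 0], [0.0016, 0.028, 0, 0, 0, 0, 0], [0.0017, 0.03, 0, 0, 0, 0, 0]]}}

```text
t: 8.63
eef_pos: [529.4, 28.5, 180.0]
tcp_rot: [[0.015, -0.042, -0.999], [0.522, -0.852, 0.044], [-0.853, -0.522, 0.009]]
ft_force: [-1.7, -2.5, 2.6]
width: 0.1
```

```bash
python3 - <<'E'
from h import *
s=sense();print(s['eef_pos'],s['ft_force'])
p=get_image('top')
cv2.imwrite('pics/e.png',cv2.resize(p['frame'][170:230,260,:,None] if 0 else p['frame'][170:230,260:340,::-1],None,fx=9,fy=9,interpolation=cv2.INTER_CUBIC))
for n in ['carriage_end','stop_face','plank_end']:
    print(n,[(np.round(d['xyz'],1).tolist(),round(d['confidence'],2)) for d in pinpoint(p,n)[:2]])
print(p['fx'],p['cx'])
E
```

```text
[529.42884934  28.54729445 180.01684107] [-1.69651573 -2.451675    2.55674657]
carriage_end [([538.3, 34.7, 175.8], 0.95)]
stop_face [([501.3, 143.5, 111.2], 0.59)]
plank_end [([510.7, 157.5, 111.5], 0.61)]
382.26222856431036 318.7637933027087
```

View pics/e.png

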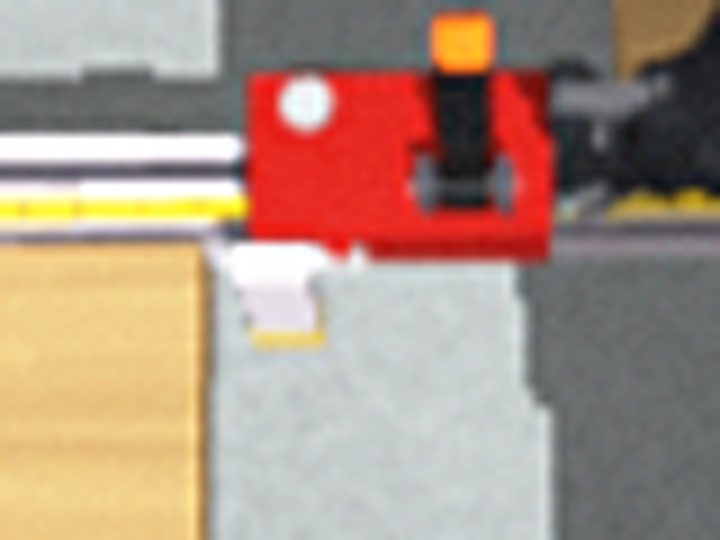

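About 13 mm of gap remains: plank edge at crop column 207, stop's face at about 245.

Emit:
{"op": "play_rows", "data": {"commands": [[0.0001, 0.0013, 0, 0, 0, 0, 0], [0.0001, 0.0026, 0, 0, 0, 0, 0], [0.0002, 0.0039, 0, 0, 0, 0, 0], [0.0003, 0.005, 0, 0, 0, 0, 0], [0.0003, 0.006, 0, 0, 0, 0, 0], [0.0004, 0.007, 0, 0, 0, 0, 0], [0.0004, 0.008, 0, 0, 0, 0, 0], [0.0005, 0.0085, 0, 0, 0, 0, 0], [0.0005, 0.009, 0, 0, 0, 0, 0], [0.0005, 0.009, 0, 0, 0, 0, 0]]}}

```text
t: 9.67
eef_pos: [530.1, 38.1, 179.9]
tcp_rot: [[0.015, -0.042, -0.999], [0.523, -0.852, 0.043], [-0.853, -0.523, 0.009]]
ft_force: [-0.4, -2.8, 0.7]
width: -0.0
```

Emit:
{"op": "play_rows", "data": {"commands": [[0, 0.0005, 0, 0, 0, 0, 0], [0, 0.001, 0, 0, 0, 0, 0], [0, 0.001, 0, 0, 0, 0, 0]]}}

```text
t: 9.92
eef_pos: [530.1, 39.3, 179.9]
tcp_rot: [[0.015, -0.042, -0.999], [0.523, -0.852, 0.043], [-0.852, -0.523, 0.009]]
ft_force: [0.6, -1.6, 0.3]
width: -0.2
```

Emit:
{"op": "play_rows", "data": {"commands": [[0, 0.0005, 0, 0, 0, 0, 0], [0, 0.001, 0, 0, 0, 0, 0], [0, 0.001, 0, 0, 0, 0, 0]]}}

```text
t: 10.17
eef_pos: [530.1, 40.4, 179.9]
tcp_rot: [[0.015, -0.042, -0.999], [0.523, -0.852, 0.043], [-0.852, -0.523, 0.009]]
ft_force: [0.0, -3.2, 1.1]
width: 0.1
```

Emit:
{"op": "play_rows", "data": {"commands": [[0, 0.0004, 0, 0, 0, 0, 0], [0, 0.0008, 0, 0, 0, 0, 0], [0, 0.0008, 0, 0, 0, 0, 0]]}}

```text
t: 10.42
eef_pos: [530.2, 41.2, 179.9]
tcp_rot: [[0.015, -0.041, -0.999], [0.523, -0.852, 0.043], [-0.852, -0.523, 0.009]]
ft_force: [0.2, -2.2, 0.3]
width: -0.3
```

```bash
cat > gap.py <<'E'
from h import *
import sys
p=get_image('top')
cv2.imwrite('pics/%s.png'%sys.argv[1],cv2.resize(p['frame'][185:215,270:310,::-1],None,fx=15,fy=15,interpolation=cv2.INTER_CUBIC))
s=sense();print(s['eef_pos'],s['ft_force'])
E
python3 gap.py f
```

```text
[530.20236389  41.26609535 179.87575597] [ 0.23735248 -3.25686629 -0.15757383]
```

View pics/f.png

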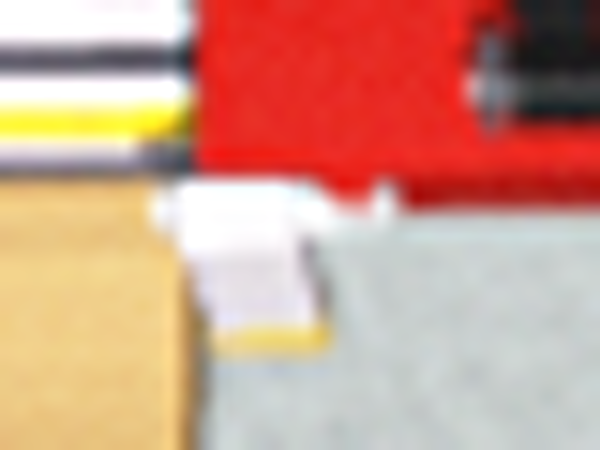

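The stop's face (about column 200) is almost at the plank's end (about 190), so the gap is 1–2 mm. Next come fine steps, watching the force.

Emit:
{"op": "play_rows", "data": {"commands": [[0, 0.0005, 0, 0, 0, 0, 0], [0, 0.0005, 0, 0, 0, 0, 0]]}}

```text
t: 10.63
eef_pos: [530.3, 41.8, 179.9]
tcp_rot: [[0.015, -0.041, -0.999], [0.523, -0.851, 0.043], [-0.852, -0.523, 0.009]]
ft_force: [-0.4, -3.0, -0.2]
width: -0.2
```

Emit:
{"op": "play_rows", "data": {"commands": [[0, 0.0005, 0, 0, 0, 0, 0], [0, 0.0005, 0, 0, 0, 0, 0]]}}

```text
t: 10.8
eef_pos: [530.3, 42.4, 179.9]
tcp_rot: [[0.015, -0.041, -0.999], [0.523, -0.851, 0.043], [-0.852, -0.523, 0.008]]
ft_force: [0.2, -3.0, 1.0]
width: 0.1
```

Emit:
{"op": "play_rows", "data": {"commands": [[0, 0.0005, 0, 0, 0, 0, 0], [0, 0.0005, 0, 0, 0, 0, 0]]}}

```text
t: 10.97
eef_pos: [530.3, 43.0, 179.9]
tcp_rot: [[0.015, -0.041, -0.999], [0.523, -0.851, 0.043], [-0.852, -0.523, 0.008]]
ft_force: [0.5, -3.4, 0.8]
width: 0.0
```

Emit:
{"op": "play_rows", "data": {"commands": [[0, 0.0005, 0, 0, 0, 0, 0], [0, 0.0005, 0, 0, 0, 0, 0]]}}

```text
t: 11.13
eef_pos: [530.4, 43.7, 179.9]
tcp_rot: [[0.015, -0.041, -0.999], [0.523, -0.851, 0.043], [-0.852, -0.523, 0.008]]
ft_force: [-0.3, -2.5, -0.3]
width: -0.2
```

Emit:
{"op": "play_rows", "data": {"commands": [[0, 0.0005, 0, 0, 0, 0, 0], [0, 0.0005, 0, 0, 0, 0, 0]]}}

```text
t: 11.3
eef_pos: [530.4, 44.3, 179.9]
tcp_rot: [[0.015, -0.041, -0.999], [0.523, -0.851, 0.043], [-0.852, -0.523, 0.008]]
ft_force: [-0.2, -1.6, 1.2]
width: -0.5
```

Emit:
{"op": "play_rows", "data": {"commands": [[0, 0.0005, 0, 0, 0, 0, 0], [0, 0.0005, 0, 0, 0, 0, 0]]}}

```text
t: 11.47
eef_pos: [530.4, 44.4, 179.9]
tcp_rot: [[0.016, -0.041, -0.999], [0.522, -0.852, 0.043], [-0.853, -0.522, 0.008]]
ft_force: [-0.4, -4.0, 1.4]
width: 0.1
```

Emit:
{"op": "play_rows", "data": {"commands": [[0, 0.0005, 0, 0, 0, 0, 0], [0, 0.0005, 0, 0, 0, 0, 0]]}}

```text
t: 11.63
eef_pos: [530.4, 44.5, 179.9]
tcp_rot: [[0.016, -0.041, -0.999], [0.522, -0.852, 0.044], [-0.853, -0.522, 0.008]]
ft_force: [0.8, -4.4, 1.6]
width: -0.2
```

```bash
python3 gap.py g
```

```text
[530.42711809  44.46960356 179.89323716] [ 0.63584509 -5.72027745  1.27738195]
```

View pics/g.png

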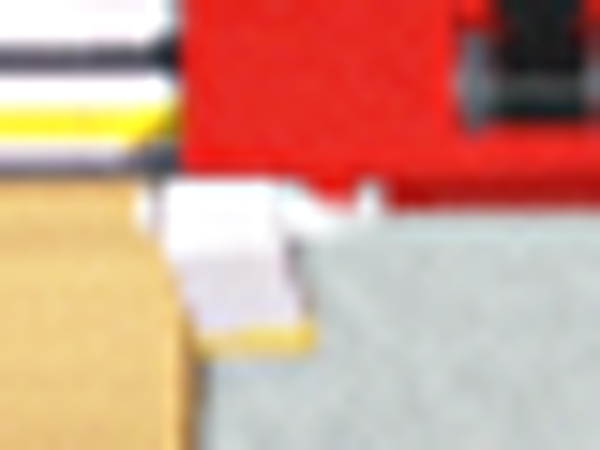

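Contact: the TCP has stopped advancing and the force has risen to 5.7 N. In the picture the bar's face meets the plank's end (column about 190). One short hold to settle it, then withdraw.

Emit:
{"op": "play_rows", "data": {"commands": [[0, 0.0006, 0, 0, 0, 0, 0], [0, 0.0006, 0, 0, 0, 0, 0], [0, 0.0006, 0, 0, 0, 0, 0], [0, 0.0006, 0, 0, 0, 0, 0]]}}

```text
t: 12.02
eef_pos: [530.5, 44.5, 179.9]
tcp_rot: [[0.016, -0.042, -0.999], [0.521, -0.852, 0.044], [-0.853, -0.521, 0.008]]
ft_force: [-0.6, -5.2, 2.6]
width: 0.1
```

Emit:
{"op": "play_rows", "data": {"commands": [[-0.0005, -0.01, 0, 0, 0, 0, 0], [-0.0015, -0.03, 0.005, 0, 0, 0, 0], [-0.0015, -0.045, 0.03, -0.1, 0, 0, 0], [-0.0015, -0.045, 0.07, -0.2, 0, 0, 0], [-0.0015, -0.045, 0.11, -0.3, 0, 0, 0], [-0.0015, -0.04, 0.12, -0.4, 0, 0, 0], [-0.0015, -0.03, 0.12, -0.5, 0, 0, 0], [-0.0015, -0.02, 0.12, -0.55, 0, 0, 0]]}}

```text
t: 12.68
eef_pos: [529.1, 29.5, 302.5]
tcp_rot: [[0.02, -0.036, -0.999], [-0.001, -0.999, 0.036], [-1.0, 0.001, -0.021]]
ft_force: [0.6, 1.0, -0.6]
width: 0.0
```

```bash
python3 - <<'E'
from h import *
s=sense();print(s['eef_pos'],s['tcp_rot'])
for c in ['top','scene']:
    p=get_image(c)
    for n in ['carriage_end','stop_face','plank_end','lever_tip','plank']:
        print(n,[(np.round(d['xyz'],1).tolist(),round(d['confidence'],2)) for d in pinpoint(p,n)[:2]])
E
```

```text
[529.13009669  29.53690365 302.47573419] [[ 2.04666710e-02 -3.55402021e-02 -9.99158651e-01]
 [-1.36771983e-03 -9.99368043e-01  3.55196339e-02]
 [-9.99789600e-01  6.39600440e-04 -2.05023459e-02]]
carriage_end [([539.6, 50.7, 174.6], 0.67)]
stop_face [([506.0, 158.8, 114.5], 0.43)]
plank_end [([510.9, 160.4, 110.3], 0.91)]
lever_tip [([570.3, 77.2, 247.1], 0.52)]
plank [([478.8, 511.4, 89.6], 0.79)]
carriage_end [([536.7, 53.1, 174.7], 0.76)]
stop_face [([499.4, 158.7, 115.9], 0.64)]
plank_end [([505.8, 163.3, 111.1], 0.69), ([320.5, -445.3, 91.9], 0.66)]
lever_tip [([568.3, 82.2, 248.4], 0.59)]
plank [([476.2, 508.6, 91.9], 0.9)]
```

Emit:
{"op": "play_rows", "data": {"commands": [[0, 0.03, 0, 0, 0, 0, 0], [0, 0.053, -0.02, 0, 0, 0, 0], [0, 0.0535, -0.04, 0, 0, 0, 0], [0.001, 0.0535, -0.05, 0, 0, 0, 0], [0.001, 0.0535, -0.05, 0, 0, 0, 0]]}}

```text
t: 13.7
eef_pos: [528.4, 75.8, 246.9]
tcp_rot: [[0.01, -0.044, -0.999], [-0.003, -0.999, 0.044], [-1.0, 0.003, -0.01]]
ft_force: [-0.8, -2.1, 0.3]
width: -0.2
```

```bash
python3 - <<'E'
from h import *
a=[]
p=get_image('top');a.append(cv2.resize(p['frame'][150:220,260:360],None,fx=5,fy=5))
p=get_image('scene');a.append(cv2.resize(p['frame'][130:250,230:401],(500,350)))
cv2.imwrite('pics/i.png',cv2.resize(np.vstack(a),(430,600))[:,:,::-1])
s=sense();print(s['eef_pos'],s['ft_force'])
E
```

```text
[530.25530652  75.41871599 249.80239481] [-0.68454824 -0.6682109   0.51323024]
```

View pics/i.png

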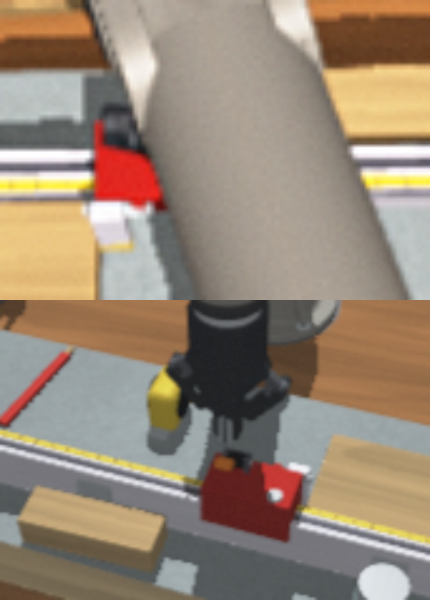

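In the scene crop the fingers stand just in front of the lever and line up with it (orange end at 225,462). The stop is still against the plank. Next I push the lever back and down along its arc.

Emit:
{"op": "play_rows", "data": {"commands": [[0.0, 0.006, 0, 0, 0, 0, 0], [0.0, 0.006, 0, 0, 0, 0, 0], [0.01, 0.0055, -0.001, 0, 0, 0, 0], [0.017, 0.005, -0.003, 0, 0, 0, 0], [0.021, 0.005, -0.007, 0, 0, 0, 0], [0.024, 0.005, -0.011, 0, 0, 0, 0], [0.027, 0.005, -0.016, 0, 0, 0, 0], [0.029, 0.005, -0.021, 0, 0, 0, 0], [0.029, 0.005, -0.021, 0, 0, 0, 0]]}}

```text
t: 14.55
eef_pos: [559.0, 80.2, 227.2]
tcp_rot: [[0.013, -0.046, -0.999], [-0.003, -0.999, 0.046], [-1.0, 0.002, -0.013]]
ft_force: [0.0, -0.3, -0.1]
width: -0.0
```

Emit:
{"op": "play_rows", "data": {"commands": [[0.001, 0, -0.003, 0, 0, 0, 0], [0.002, 0, -0.006, 0, 0, 0, 0], [0.002, 0, -0.008, 0, 0, 0, 0], [0.002, 0, -0.009, 0, 0, 0, 0], [0.002, 0, -0.009, 0, 0, 0, 0]]}}

```text
t: 14.97
eef_pos: [561.0, 80.2, 218.2]
tcp_rot: [[0.013, -0.046, -0.999], [-0.003, -0.999, 0.046], [-1.0, 0.002, -0.013]]
ft_force: [0.1, 0.0, 0.6]
width: -0.1
```

Emit:
{"op": "play_rows", "data": {"commands": [[0, 0, -0.001, 0, 0, 0, 0], [0, 0, -0.001, 0, 0, 0, 0]]}}

```text
t: 15.13
eef_pos: [561.0, 80.2, 218.1]
tcp_rot: [[0.014, -0.046, -0.999], [-0.003, -0.999, 0.046], [-1.0, 0.002, -0.014]]
ft_force: [-1.2, -0.8, 4.6]
width: 0.1
```

Emit:
{"op": "play_rows", "data": {"commands": [[0, 0, -0.0015, 0, 0, 0, 0], [0, 0, -0.0015, 0, 0, 0, 0], [0, 0, -0.0015, 0, 0, 0, 0]]}}

```text
t: 15.38
eef_pos: [561.0, 80.2, 218.0]
tcp_rot: [[0.015, -0.046, -0.999], [-0.003, -0.999, 0.046], [-1.0, 0.002, -0.015]]
ft_force: [-1.9, -0.2, 6.8]
width: -0.2
```

Emit:
{"op": "play_rows", "data": {"commands": [[0, 0, 0.02, 0, 0, 0, 0], [0, 0, 0.06, 0, 0, 0, 0], [0, 0, 0.1, 0, 0, 0, 0], [-0.02, -0.04, 0.12, 0, 0, 0, 0], [-0.04, -0.08, 0.12, 0, 0, 0, 0], [-0.06, -0.12, 0.12, 0, 0, 0, 0], [-0.08, -0.16, 0.12, 0, 0, 0, 0], [-0.1, -0.2, 0.12, 0, 0, 0, 0], [-0.1, -0.2, 0.12, 0, 0, 0, 0]]}}

```text
t: 16.13
eef_pos: [457.6, -126.1, 337.8]
tcp_rot: [[0.013, -0.055, -0.998], [-0.007, -0.998, 0.055], [-1.0, 0.006, -0.013]]
ft_force: [0.5, -0.3, 1.2]
width: -0.4
```

```bash
python3 - <<'E'
from h import *
a=[]
for c in ['top','scene']:
    p=get_image(c)
    for n in ['carriage_end','stop_face','plank_end','lever_tip','plank']:
        print(n,[(np.round(d['xyz'],1).tolist(),round(d['confidence'],2)) for d in pinpoint(p,n)[:2]])
    a.append(cv2.resize(p['frame'][165:225,260:360] if c=='top' else p['frame'][165:235,270:390],(500,300),interpolation=cv2.INTER_CUBIC))
cv2.imwrite('pics/j.png',np.vstack(a)[:,:,::-1])
s=sense();print(s['eef_pos'],s['ft_force'])
E
```

```text
carriage_end [([541.1, 49.4, 172.9], 0.79)]
stop_face [([504.8, 161.5, 113.5], 0.54), ([478.0, 513.4, 94.1], 0.47)]
plank_end [([509.1, 161.7, 109.8], 0.57)]
lever_tip [([586.2, 79.3, 209.7], 0.57)]
plank [([477.2, 512.4, 95.4], 0.56)]
carriage_end [([537.7, 54.7, 172.2], 0.94), ([586.1, 78.5, 209.9], 0.51)]
stop_face [([500.3, 157.7, 118.0], 0.38)]
plank_end [([505.3, 160.7, 110.4], 0.8), ([501.7, 159.4, 115.9], 0.18)]
lever_tip [([587.0, 81.2, 208.1], 0.59)]
plank [([478.8, 511.7, 88.0], 0.68)]
[ 461.3435137  -118.96408663  337.89588476] [ 1.0354249  -0.31018768  0.05653007]
```

View pics/j.png

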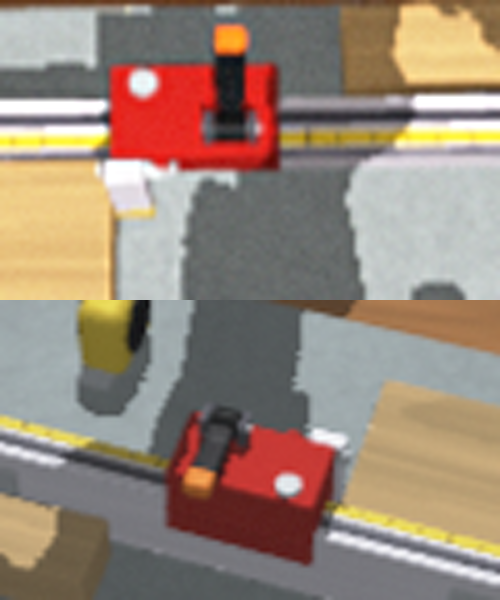

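The lever is flat (tip z about 209) and the stop is against the plank's end. I let it settle, then hand in.

Emit:
{"op": "play_rows", "data": {"commands": [[0, 0, 0, 0, 0, 0, 0], [0, 0, 0, 0, 0, 0, 0], [0, 0, 0, 0, 0, 0, 0], [0, 0, 0, 0, 0, 0, 0]]}}

```text
t: 17.07
eef_pos: [461.4, -118.9, 337.9]
tcp_rot: [[0.015, -0.045, -0.999], [-0.003, -0.999, 0.045], [-1.0, 0.002, -0.015]]
ft_force: [-1.1, -1.0, 0.3]
width: -0.2
```

```bash
python3 -c "
from rig import *
print(close_job())"
```

```text
the job is handed in; nothing more can be done
None
```

The job is done and handed in at about 17 s of robot time. I flipped the stop down and pushed the carriage along the fence until the stop met the plank. I then pushed the clamp lever back and down flat and moved the arm clear. `close_job()` gives no verdict.

- **Contact with the plank:** the carriage stopped advancing and the push force rose from about 3 N to 5–6 N. That is well under the roughly 12 N at which the plank slides.
- **Stop against plank:** the last top view put the stop face at y = 161.5 mm and the plank end at 161.7 mm. The scene view put them at 157.7 and 160.7 mm, a 3 mm gap, but the networks are only good to about 4 mm. I relied on the force and the picture instead.
- **Clamp lever:** its tip was found at z of about 208–210 mm, which is flat, and it took 6.8 N without moving further.
- **Plank:** its estimated position stayed within the networks' error of where it started.
- **Tools, jar and offcuts:** nothing looked moved in the pictures, but I did not measure these again at the end.
- **Arm height:** on the first carriage push the tool rode about 14 mm higher and 10 mm further across than commanded. I corrected it before the final approach.

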